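# Index the mandrel in the strap-trimming jig

## Robot

A 7-joint arm with a two-finger parallel gripper is mounted at the origin on the work surface. World frame = base frame: x ahead of the robot, y to its left, z up, the work surface at z = 0. Lengths are in mm, angles in rad, forces in N, time in s.
With the tool pointing down it reaches from about 425 to 875 mm from the base axis. Payload 4.7 kg.
Tool frame: the origin (TCP) lies at the centre of the arm's flange, where the gripper is bolted on; the fingertips stand 182 mm ahead of it and the grasp point (between the pads) lies 164 mm ahead of it; z points along the fingers, y is the line along which they close (so a half turn about z gives the same grasp; the last joint's range is limited). The gripper opens to 87 mm and grips with 3 to 60 N. Pads are 19 mm wide; open, the fingers measure 117 mm over their backs; the gripper's body (75 mm by 190 mm) begins 51 mm behind the grasp point.
Start: joints at [1.185, 0.321, -0.07, 1.45, 0.023, 1.371, -0.057], TCP at [252.986, -598.753, 404.787] pointing down, gripper open.
Joint ranges: [-2.86, 2.86], [-0.3, 2.09], [-1.38, 1.24], [0.06, 2.45], [-1.56, 4.7], [0.09, 2.05], [-2.69, 2.69]. Speed limits (rad/s): [2.57, 2.57, 3.14, 3.14, 3.14, 3.14, 3.14].

## Interface

Orientations are given as a 3x3 rotation matrix whose columns are the frame's x, y, z axes.
In Python, from workcell import env, cams gives the robot as it stands.
- The arm moves only by the tool servo_tool, never from a script. Its argument "commands" is a list of rows, each a list of 5 numbers: the finger opening in m, from 0 to 0.087, then the shift along the world's x, y, z in m, then the turn about the world's z in rad. In form: [[grip, x, y, z, roll], ...]. A call has 1 to 20 rows; each row shifts and turns the commanded pose from where the row before left it; what a row does not reach is not made up. A row lasts 1/10 s, in which the tool goes at most 50 mm and 8.59 degrees, less where a joint would pass 70% of its speed; a pose out of reach is approached as far as the arm can. A call with a gripper value outside its range is refused whole. The fingers move at their own pace and stop on an object; the grip force is fixed at half the most. Time passes only in rows, so rows that do not move let the fingers close. It gives the time, the measured TCP pose, the force, the opening and the grip force at its end, in the units of the state.
- env.observe(): the state, without advancing time (a new reading comes with each control period).
- cams.read_camera(name): name is "side" or "top"; returns a dict with "image" (384x512x3 uint8, red, green, blue), "camera_matrix" (3x3 intrinsics, pixels), "xyz" and "attitude" of the camera in the world. Camera axes: x right, y up, looking along -z (the intrinsics and any distortion apply to the point x, -y, -z); pixel columns grow to the right and rows downward; lengths in mm; the calibration is good to about 2 mm. A picture is of the moment at which its call begins. There is no depth.
- env.job_done(): hands the job in; it is judged then, once.
The state is a dict: "clock": time; "joint_pos": joint angles; "qvel": joint speeds; "tau": joint torques, N m; "tool_pos": TCP position; "ee_rot": TCP orientation; "wrist_force": force on the tool from outside, world axes, zero at the start; "wrist_torque": the same for the moment, N m; "finger_gap": finger opening in mm; "finger_force": force on a finger pad.
Only numpy, scipy, OpenCV 4.12 (cv2) and the standard library are available. Lean on these libraries where they do the work, as an engineer would, in place of code of your own. Each camera call takes 0.05 s, during which the arm holds its last target. There are 200 camera calls.

## Task

Set up the trimming jig for the next strap: with the fence still parked, gently roll the loose mandrel along the cork bed by pushing its side until it bears on the steel screw of the red stop, without shoving the stop off its setting. Then slide the plywood fence up behind it until its sprung nose nips the mandrel against the screw with no play, again without shoving the stop, let go, and leave everything else on the bench alone.

Things in the scene. Friction and masses are not known exactly. Their poses are not given: they have to be found in the camera images.
- jig: Wooden jig fixed to the bench, 170 mm (its x) by 460 mm (its y). Origin at the centre of its underside; x, y along its sides, z up. Its cork bed is 16 mm above the origin; aluminium guide strips at jig x = +-53 to +-65 mm rise 10 mm above the cork. Along jig y stand: the fence at the -y end, then the loose mandrel, then the red stop at the +y end. All parts move along jig y.
- mandrel: Loose smooth aluminium cylinder with two orange bands, 44 mm in diameter, 94 mm long, 0.18 to 0.33 kg, lying across the bed (axis along jig x, 6 mm play to each guide strip); it rolls along jig y, under a push of less than 1 N. Origin on its axis at mid length, 22 mm above the cork; its own x is the cylinder axis, y and z turn as it rolls. Starts at least 45 mm clear of the fence.
- stop: Red block, 98 mm (jig x) by 30 mm (y), top 46 mm above the cork plus a 6 mm cap. Slides along jig y only; 8 N of friction holds it, a harder push shoves it. Origin at cork height, middle of its -y face. A steel screw (head 28 mm across, axis 22 mm above the cork), fixed in it, sticks out from that face towards -y by 8 to 30 mm: a different, unmeasured amount each time, to be seen or felt.
- fence (a joint): How far the plywood fence has been slid from its end towards jig +y, in m (0 to 0.29; starts parked at 0 to 0.015). It slides under a steady 9 N of friction and stays where it is left. Its blue sprung nose plate faces +y, front face 53 mm ahead (+y) of the fence's back face; the nose yields about 2 N per mm over 8 mm.
- fence_back (a point): Centre of the fence's flat back (-y) face, 19 mm above the cork, where it can be pushed. The block is 100 mm (jig x) by 36 mm (y), its top 35 mm above the cork; on it, 18 mm ahead of the back face, stands a black-topped knob 24 mm across, its top 55 mm above the cork. At least 50 mm of free bed lies behind the fence.
- hammer: Hammer lying on the bench, a bystander. Origin under its middle.
- glue: Glue jar with yellow cap, 70 mm across, 100 mm tall, a bystander. Origin under its centre.
- polish: Flat dark tin, 72 mm across, 32 mm tall, a bystander. Origin under its centre.
- spool: Orange thread spool, 40 mm across, 47 mm tall, a bystander. Origin under its centre.
- brush: Brush lying on the bench, a bystander. Origin under its middle.
- burnisher: Cork block 100 x 45 x 30 mm, a bystander. Origin under its centre.
- last: Wooden shoe last, about 165 mm long and 78 mm tall, a bystander. Origin under its heel.
Not all that is in view belongs to the job. Leave any blue, green or purple look-alike of the mandrel alone.

How it is judged (in metres and radians):
On the way:
1. the mandrel has been rolled up to the screw and bears on it (at least 0.4 N for 0.1 s) while the fence is still parked (contact force between mandrel and stop above 0.4 N and value of joint fence below 0.03 m), for 0.1 s.
At the end, for the whole second after the job is handed in: The mandrel lies on the bed between the guide strips, square to within 0.1 rad and at rest, nipped between the fence's nose and the stop's screw with at least 0.8 N on the screw, the stop within 3 mm of its setting, the robot touching nothing (contact force between mandrel and stop above 0.8 N and distance of stop from where it was at the start of the episode below 0.003 m and value of joint fence above 0.03 m and z of mandrel in the frame of jig below 0.041 m and angle between the x axis of mandrel and the x axis of jig, either way round below 0.1 rad and linear speed of mandrel below 0.01 m/s).
It fails at once if the stop is shoved more than 3 mm off its setting (distance of stop from where it was at the start of the episode above 0.003 m).
It fails at once if the fingers press the mandrel with more than 15 N (contact force between the fingers and mandrel above 15 N).
It fails at once if the mandrel is lifted off the bed (z of mandrel in the frame of jig above 0.046 m).
It fails at once if a bystander is moved more than 20 mm (distance of any of hammer, glue, polish, spool, brush, burnisher, last from where it was at the start of the episode above 0.02 m).
It also fails if it takes over 70 s, if anything falls off the work surface, if the arm or the gripper's body presses on something with over 40 N, if the wrist force passes 120 N, or if a joint passes its speed limit or range.

## Working session

There is one attempt and no reset: what is moved stays moved. The work goes in short steps, Python scripts to look and compute and a tool call to move; the robot and the scene stay as the last step left them, time stands still between calls to the robot, and variables do not carry over. Pictures are saved under pics/ and viewed, at most 10 in all, crops included, and the job is handed in when it is done.

Besides the shell and the picture viewer there is one more tool, called after "Call:" by a JSON object that holds its "api" and its "payload". servo_tool: Moves the arm, as the interface text tells. Its arguments: {"type":"object","properties":{"commands":{"type":"array"}},"required":["commands"]}

```bash
mkdir -p pics; cat > h.py <<'E'
import numpy as np, cv2
from workcell import env, cams
def shot(n,f):
    c=cams.read_camera(n); cv2.imwrite('pics/'+f,c['image'][:,:,::-1]); 
    np.savez(f'{n}.npz',**{k:np.array(c[k]) for k in c}); return c
def ray(c,u,v):
    K=np.array(c['camera_matrix']);d=np.linalg.inv(K)@[u,v,1]
    return np.array(c['xyz']).ravel(), np.array(c['attitude'])@[d[0],-d[1],-d[2]]
def atz(c,u,v,z):
    o,d=ray(c,u,v); return (o+d*(z-o[2])/d[2]).round(1)
def proj(c,p):
    q=np.array(c['attitude']).T@(np.array(p)-np.array(c['xyz']).ravel()); q=np.array(c['camera_matrix'])@[q[0],-q[1],-q[2]]
    return (q[:2]/q[2]).round(1)
E
python3 - <<'E'
from h import *
for n in('top','side'):
    c=shot(n,n+'1.png'); print(n,{k:c[k] for k in c if k!='image'})
print(env.observe())
E
```

```text
top {'camera_matrix': array([[367.78689689,   0.        , 258.99385675],
       [  0.        , 367.78689689, 192.50585452],
       [  0.        ,   0.        ,   1.        ]]), 'xyz': array([ 478.58770821,   25.55779826, 1123.32283431]), 'attitude': array([[-0.01366659,  0.9961575 , -0.08650702],
       [-0.99988446, -0.01303924,  0.0078129 ],
       [ 0.0066549 ,  0.0866038 ,  0.99622061]])}
side {'camera_matrix': array([[490.4240585 ,   0.        , 260.61358958],
       [  0.        , 490.4240585 , 191.59569105],
       [  0.        ,   0.        ,   1.        ]]), 'xyz': array([ 514.59380585, 1200.1001242 ,  991.39971432]), 'attitude': array([[-0.99735586,  0.05989876, -0.04115129],
       [-0.06924432, -0.61140455,  0.78828275],
       [ 0.02205707,  0.78904791,  0.61393556]])}
{'clock': 0.1, 'joint_pos': array([ 1.1851281 ,  0.32171126, -0.07007468,  1.45157443,  0.02259036,
        1.37079706, -0.05691468]), 'qvel': array([ 1.85996506e-03, -2.04170510e-03, -9.22132756e-05, -1.79805457e-03,
       -8.08405989e-04, -2.84488430e-04, -2.48492946e-04]), 'tau': array([ 6.23017204e-04, -4.92571950e+01, -4.05211682e-01, -3.13398671e+01,
       -6.41415012e-02,  3.95710731e-02,  4.52391873e-05]), 'tool_pos': array([ 252.87479117, -598.58301637,  403.78421011]), 'ee_rot': array([[ 9.21150337e-01,  3.89206247e-01, -7.43777509e-04],
       [ 3.89206947e-01, -9.21149067e-01,  1.53267314e-03],
       [-8.86039991e-05, -1.70130575e-03, -9.99998549e-01]]), 'wrist_force': array([-0.12811719,  0.40765731,  0.39829337]), 'wrist_torque': array([ 0.00620234, -0.02944347, -0.04301721]), 'finger_force': 0.0, 'finger_gap': 87.18013195281402}
```

View pics/top1.png

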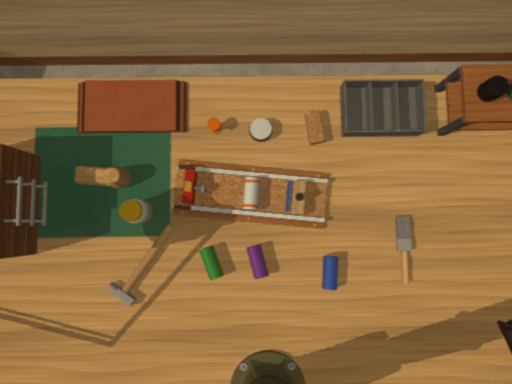

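View pics/side1.png

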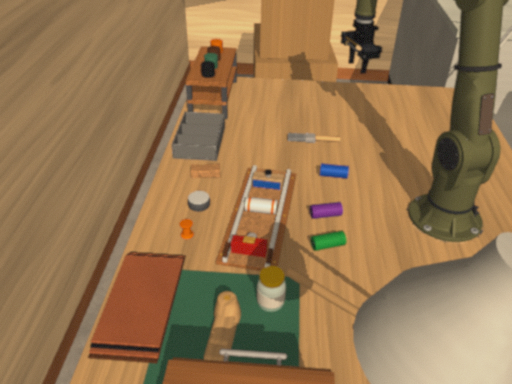

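The top view shows the jig spanning columns 175–328. Things that could be taken for the mandrel:
- white/aluminium cylinder with orange bands at (251,192), on the bed
- green (210,263), purple (257,261) and blue (330,273) cylinders, off the jig

I choose (251,192). The red stop is at (189,187), the fence at (299,197) with its knob, and its blue nose at (289,196). Next is a close crop.

```bash
python3 - <<'E'
from h import *
i=cv2.imread('pics/top1.png')[150:235,170:335]
cv2.imwrite('pics/crop1.png',cv2.resize(i,None,fx=4.8,fy=4.8,interpolation=cv2.INTER_CUBIC))
E
```

```text
(no output)
```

View pics/crop1.png

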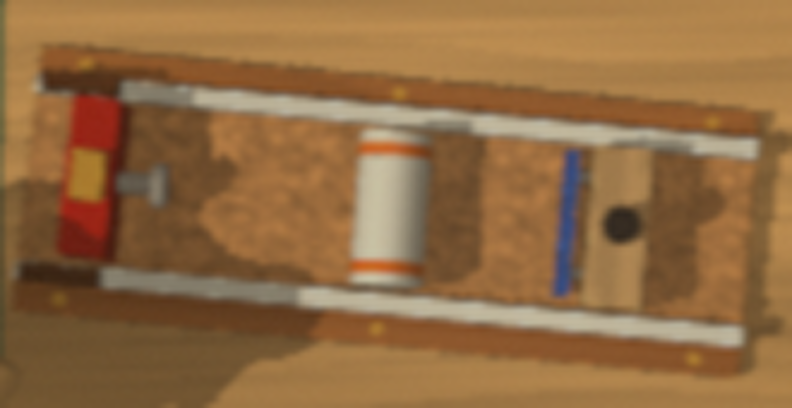

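```bash
python3 - <<'E'
from h import *
c=dict(np.load('top.npz'))
P=lambda x,y,z:atz(c,170+(x+.5)/4.8-.5,150+(y+.5)/4.8-.5,z)
for n,x,y,z in [('TL',45,45,16),('BL',12,308,16),('TR',772,112,16),('BR',742,375,16),
 ('strip TLin',190,105,26),('TRin',757,157,26),('BLin',100,268,26),('BRin',742,327,26),
 ('mand c',392,207,38),('mand L top',362,207,38),('mand R',428,207,38),('mand end up',397,130,38),('mand end lo',385,285,38),('screw tip',166,187,38),('stop capC',86,175,68),('knob top',622,225,71),
 ('nose top front',562,222,46),('fence topR up',652,150,51),('fence topR lo',640,307,51),('fence topL up',596,150,51),('lo',584,303,51),('stop face up',122,98,62),('stop face lo',113,260,62)]:
    print(n,P(x,y,z))
E
```

```text
TL [680.3 258.9  16. ]
BL [514.1 278.6  16. ]
TR [ 631.6 -201.1   16. ]
BR [ 466.1 -177.3   16. ]
strip TLin [639.3 165.8  26. ]
TRin [ 601.9 -188.8   26. ]
BLin [537.8 221.9  26. ]
BRin [ 495.9 -176.3   26. ]
mand c [572.5  39.9  38. ]
mand L top [572.7  58.4  38. ]
mand R [572.2  17.7  38. ]
mand end up [620.3  36.3  38. ]
mand end lo [524.4  44.8  38. ]
screw tip [586.7 179.2  38. ]
stop capC [591.6 222.9  68. ]
knob top [557.  -97.9  71. ]
nose top front [561.2 -64.2  46. ]
fence topR up [ 604.3 -119.7   51. ]
fence topR lo [ 508.4 -110.1   51. ]
fence topL up [604.7 -85.4  51. ]
lo [511.3 -76.1  51. ]
stop face up [638.8 202.4  62. ]
stop face lo [540.6 207.7  62. ]
```

Call:
{"api": "servo_tool", "payload": {"commands": [[0.05,0.0196,0.036,0,0.0666],[0.05,0.0196,0.036,0,0.0666],[0.05,0.0196,0.036,0,0.0666],[0.05,0.0196,0.036,0,0.0666],[0.05,0.0196,0.036,0,0.0666],[0.05,0.0196,0.036,0,0.0666],[0.05,0.0196,0.036,0,0.0666],[0.05,0.0196,0.036,0,0.0666],[0.05,0.0196,0.036,0,0.0666],[0.05,0.0196,0.036,0,0.0666],[0.05,0.0196,0.036,0,0.0666],[0.05,0.0196,0.036,0,0.0666],[0.05,0.0196,0.036,0,0.0666],[0.05,0.0196,0.036,0,0.0666],[0.05,0.0196,0.036,0,0.0666],[0.05,0.0196,0.036,0,0.0666],[0.05,0,0,0,0],[0.05,0,0,0,0]]}}

```text
clock: 1.9
tool_pos: [566.6, -21.8, 404.2]
ee_rot: [[0.103, 0.995, -0.001], [0.995, -0.103, 0.0], [0.0, -0.001, -1.0]]
wrist_force: [0.3, -1.6, -0.4]
finger_gap: 49.8
finger_force: 0.0
```

Call:
{"api": "servo_tool", "payload": {"commands": [[0.05,0,0,-0.03,0],[0.05,0,0,-0.03,0],[0.05,0,0,-0.03,0],[0.05,0,0,-0.03,0],[0.05,0,0,-0.03,0],[0.05,0,0,-0.02,0],[0.05,0,0,-0.012,0],[0.05,0,0,-0.01,0],[0.05,0,0,0,0],[0.05,0,0,0,0],[0.05,0,0,0,0]]}}

```text
clock: 3.0
tool_pos: [567.1, -22.8, 213.9]
ee_rot: [[0.105, 0.994, 0.002], [0.994, -0.105, -0.0], [-0.0, 0.002, -1.0]]
wrist_force: [-0.8, -0.9, -0.7]
finger_gap: 49.9
finger_force: 0.0
```

```bash
python3 - <<'E'
from h import *
a=shot('top','t2.png')['image'][130:250,160:350];b=shot('side','s2.png')['image'][150:280,200:330]
print(env.observe()['wrist_force'])
a=cv2.resize(a,None,fx=2.1,fy=2.1,interpolation=2);b=cv2.resize(b,None,fx=3,fy=3,interpolation=2)
o=np.zeros((390,800,3),np.uint8);o[:a.shape[0],:a.shape[1]]=a;o[:,410:]=b[:,:390]
cv2.imwrite('pics/c2.png',o[:,:,::-1])
E
```

```text
[0.02448369 0.25798957 0.12885146]
```

View pics/c2.png

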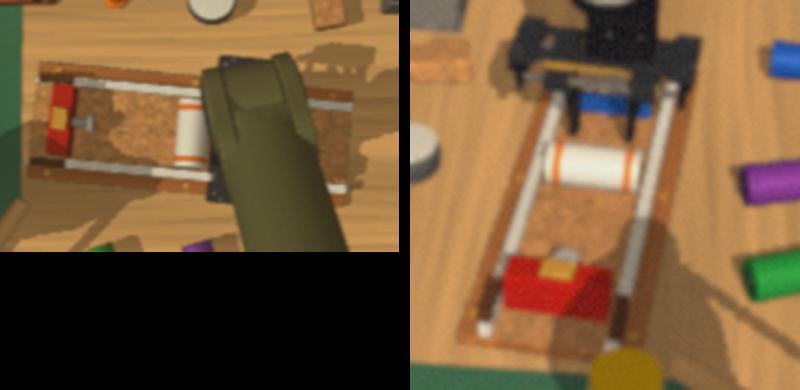

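The fingers are centred between the blue nose (crop 615,105) and the mandrel (590,165), clear of both guide strips. I'll push gently along jig +y.

Call:
{"api": "servo_tool", "payload": {"commands": [[0.05,0.00032,0.003,0,0],[0.05,0.00032,0.003,0,0],[0.05,0.00032,0.003,0,0],[0.05,0.00032,0.003,0,0],[0.05,0.00032,0.003,0,0],[0.05,0.00032,0.003,0,0],[0.05,0.00032,0.003,0,0],[0.05,0.00032,0.003,0,0],[0.05,0.00032,0.003,0,0],[0.05,0.00032,0.003,0,0],[0.05,0.00032,0.003,0,0],[0.05,0.00032,0.003,0,0],[0.05,0.00032,0.003,0,0],[0.05,0.00032,0.003,0,0],[0.05,0.00032,0.003,0,0],[0.05,0.00032,0.003,0,0],[0.05,0.00032,0.003,0,0],[0.05,0.00032,0.003,0,0],[0.05,0.00032,0.003,0,0],[0.05,0.00032,0.003,0,0]]}}

```text
clock: 5.1
tool_pos: [573.0, 37.5, 212.7]
ee_rot: [[0.105, 0.994, 0.0], [0.994, -0.105, -0.0], [-0.0, 0.0, -1.0]]
wrist_force: [-0.4, -0.5, 0.8]
finger_gap: 49.7
finger_force: 0.1
```

Call:
{"api": "servo_tool", "payload": {"commands": [[0.05,0.00032,0.003,0,0],[0.05,0.00032,0.003,0,0],[0.05,0.00032,0.003,0,0],[0.05,0.00032,0.003,0,0],[0.05,0.00032,0.003,0,0],[0.05,0.00032,0.003,0,0],[0.05,0.00032,0.003,0,0],[0.05,0.00032,0.003,0,0],[0.05,0.00032,0.003,0,0],[0.05,0.00032,0.003,0,0],[0.05,0.00032,0.003,0,0],[0.05,0.00032,0.003,0,0],[0.05,0.00032,0.003,0,0],[0.05,0.00032,0.003,0,0],[0.05,0.00032,0.003,0,0],[0.05,0.00032,0.003,0,0],[0.05,0.00032,0.003,0,0],[0.05,0.00032,0.003,0,0],[0.05,0.00032,0.003,0,0],[0.05,0.00032,0.003,0,0]]}}

```text
clock: 7.1
tool_pos: [579.4, 97.5, 212.8]
ee_rot: [[0.105, 0.994, 0.0], [0.994, -0.105, -0.0], [-0.0, 0.0, -1.0]]
wrist_force: [0.5, -0.5, 0.7]
finger_gap: 50.3
finger_force: 0.1
```

```bash
python3 - <<'E'
from h import *
b=shot('side','s3.png')['image'][180:280,210:310];a=shot('top','t3.png')['image'][150:230,170:270]
print(env.observe()['wrist_force'])
o=np.hstack([cv2.resize(a,(400,320),interpolation=2),cv2.resize(b,(320,320),interpolation=2)])
cv2.imwrite('pics/c3.png',o[:,:,::-1])
E
```

```text
[0.01942597 0.39015588 0.12907587]
```

View pics/c3.png

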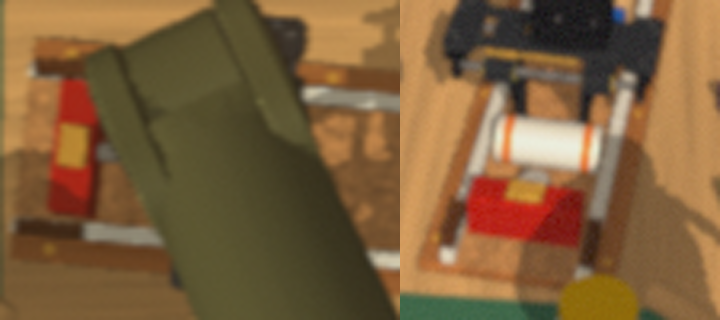

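The mandrel (crop 547,140) is square and close to the screw. The stop (525,205) hasn't moved. I'll continue more slowly.

Call:
{"api": "servo_tool", "payload": {"commands": [[0.05,0.0002,0.002,0,0],[0.05,0.0002,0.002,0,0],[0.05,0.0002,0.002,0,0],[0.05,0.0002,0.002,0,0],[0.05,0.0002,0.002,0,0],[0.05,0.0002,0.002,0,0],[0.05,0.0002,0.002,0,0],[0.05,0.0002,0.002,0,0],[0.05,0.0002,0.002,0,0],[0.05,0.0002,0.002,0,0]]}}

```text
clock: 8.2
tool_pos: [581.4, 117.4, 212.8]
ee_rot: [[0.105, 0.994, 0.0], [0.994, -0.105, -0.0], [-0.0, 0.0, -1.0]]
wrist_force: [-0.4, 0.5, 0.4]
finger_gap: 49.9
finger_force: 0.1
```

Call:
{"api": "servo_tool", "payload": {"commands": [[0.05,0.0001,0.001,0,0],[0.05,0.0001,0.001,0,0],[0.05,0,0,0,0]]}}

```text
clock: 8.5
tool_pos: [581.6, 119.4, 212.8]
ee_rot: [[0.105, 0.994, 0.0], [0.994, -0.105, 0.0], [0.0, 0.0, -1.0]]
wrist_force: [0.1, -0.1, 0.5]
finger_gap: 50.0
finger_force: 0.0
```

Call:
{"api": "servo_tool", "payload": {"commands": [[0.05,0.0001,0.001,0,0],[0.05,0.0001,0.001,0,0],[0.05,0,0,0,0]]}}

```text
clock: 8.8
tool_pos: [581.8, 121.4, 212.8]
ee_rot: [[0.105, 0.994, 0.0], [0.994, -0.105, 0.0], [0.0, 0.0, -1.0]]
wrist_force: [0.1, -0.8, -0.1]
finger_gap: 50.3
finger_force: 0.0
```

Call:
{"api": "servo_tool", "payload": {"commands": [[0.05,0.0001,0.001,0,0],[0.05,0,0,0,0]]}}

```text
clock: 9.0
tool_pos: [581.9, 122.4, 212.8]
ee_rot: [[0.105, 0.994, 0.0], [0.994, -0.105, 0.0], [0.0, 0.0, -1.0]]
wrist_force: [-0.2, 0.3, -0.2]
finger_gap: 50.0
finger_force: 0.0
```

Call:
{"api": "servo_tool", "payload": {"commands": [[0.05,0.0001,0.001,0,0],[0.05,0,0,0,0]]}}

```text
clock: 9.2
tool_pos: [582.0, 123.4, 212.8]
ee_rot: [[0.105, 0.994, 0.0], [0.994, -0.105, 0.0], [0.0, 0.0, -1.0]]
wrist_force: [-0.8, 0.2, -0.4]
finger_gap: 50.0
finger_force: 0.0
```

Call:
{"api": "servo_tool", "payload": {"commands": [[0.05,0.0001,0.0007,0,0],[0.05,0,0,0,0]]}}

```text
clock: 9.4
tool_pos: [582.1, 124.1, 212.8]
ee_rot: [[0.105, 0.994, 0.0], [0.994, -0.105, 0.0], [0.0, 0.0, -1.0]]
wrist_force: [-0.7, -0.2, -0.4]
finger_gap: 50.1
finger_force: 0.0
```

Call:
{"api": "servo_tool", "payload": {"commands": [[0.05,0.0001,0.0007,0,0],[0.05,0,0,0,0]]}}

```text
clock: 9.6
tool_pos: [582.2, 124.4, 212.8]
ee_rot: [[0.105, 0.994, -0.0], [0.994, -0.105, -0.001], [-0.001, -0.0, -1.0]]
wrist_force: [-1.0, -1.2, 0.9]
finger_gap: 50.1
finger_force: 0.5
```

```bash
python3 - <<'E'
from h import *
b=shot('side','s4.png')['image'][195:275,220:300]
for i in range(5): cams.read_camera('side'); print(env.observe()['wrist_force'].round(2))
cv2.imwrite('pics/c4.png',cv2.resize(b,(560,560),interpolation=2)[:,:,::-1])
E
```

```text
[ 0.07 -0.5   0.26]
[ 0.71 -0.9   0.19]
[-0.89 -1.25  0.59]
[-1.12 -1.83  0.53]
[-1.42 -2.38  0.71]
```

View pics/c4.png

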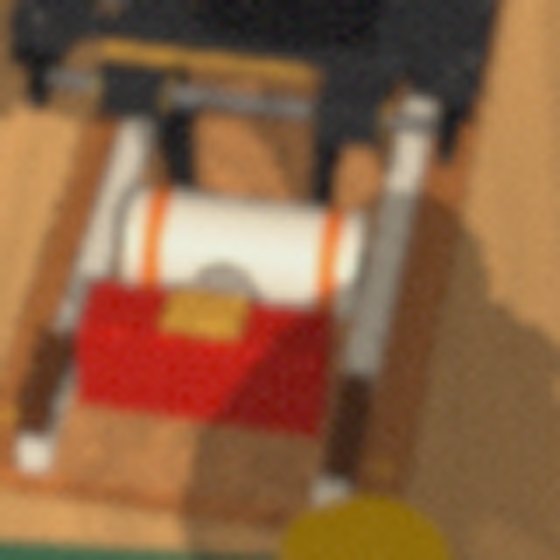

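The screw head (crop 225,285) touches the mandrel at (240,240), and the side force has climbed to about 2.4 N. I'll hold for one row to confirm bearing, then back off.

Call:
{"api": "servo_tool", "payload": {"commands": [[0.05,0,0,0,0]]}}

```text
clock: 10.0
tool_pos: [582.2, 124.4, 212.8]
ee_rot: [[0.105, 0.994, -0.0], [0.994, -0.105, -0.0], [-0.0, -0.0, -1.0]]
wrist_force: [-0.4, -1.0, 0.4]
finger_gap: 49.9
finger_force: 0.8
```

Call:
{"api": "servo_tool", "payload": {"commands": [[0.05,0,0.0004,0,0],[0.05,0,0,0,0],[0.05,0,0,0,0]]}}

```text
clock: 10.3
tool_pos: [582.1, 124.9, 212.7]
ee_rot: [[0.105, 0.994, -0.0], [0.994, -0.105, -0.0], [-0.0, -0.0, -1.0]]
wrist_force: [-0.9, -2.6, 1.4]
finger_gap: 49.7
finger_force: 1.2
```

```bash
python3 - <<'E'
from h import *
for i in range(5): cams.read_camera('side'); o=env.observe(); print(o['wrist_force'].round(2),o['tool_pos'].round(2))
E
```

```text
[-1.72 -2.53  1.39] [582.12 124.82 212.72]
[-1.86 -2.92  1.52] [582.11 124.9  212.74]
[-0.8  -2.38  1.79] [582.12 124.88 212.73]
[-1.45 -3.18  0.71] [582.11 124.92 212.73]
[-1.74 -2.37  0.93] [582.09 124.96 212.72]
```

The mandrel bears on the screw at about 2.7 N. Now I'll back off, lift, and go round behind the fence.

Call:
{"api": "servo_tool", "payload": {"commands": [[0.05,-0.0001,-0.001,0,0],[0.05,-0.0003,-0.003,0,0],[0.05,-0.0006,-0.006,0,0],[0.05,-0.001,-0.01,0,0],[0.05,-0.001,-0.01,0,0],[0.05,0,0,0.03,0],[0.05,0,0,0.04,0],[0.05,0,0,0.04,0],[0.05,-0.0032,-0.03,0,0],[0.05,-0.0032,-0.03,0,0],[0.05,-0.0032,-0.03,0,0],[0.05,-0.0032,-0.03,0,0],[0.05,-0.0032,-0.03,0,0],[0.05,-0.0032,-0.03,0,0],[0.05,-0.0032,-0.03,0,0],[0.05,-0.0032,-0.029,0,0],[0.05,0,0,0,0],[0.05,0,0,0,0]]}}

```text
clock: 12.35
tool_pos: [553.1, -145.3, 322.7]
ee_rot: [[0.108, 0.994, -0.0], [0.994, -0.108, 0.0], [0.0, -0.0, -1.0]]
wrist_force: [-0.2, 0.4, -0.5]
finger_gap: 50.1
finger_force: 0.0
```

Call:
{"api": "servo_tool", "payload": {"commands": [[0.05,0,0,-0.03,0],[0.05,0,0,-0.03,0],[0.05,0,0,-0.025,0],[0.05,0,0,-0.02,0],[0.05,0,0,-0.012,0],[0.05,0,0,0,0],[0.05,0,0,0,0]]}}

```text
clock: 13.05
tool_pos: [554.1, -143.4, 206.5]
ee_rot: [[0.104, 0.995, 0.001], [0.995, -0.104, 0.0], [0.0, 0.001, -1.0]]
wrist_force: [0.7, -0.9, 0.7]
finger_gap: 50.0
finger_force: 0.0
```

```bash
python3 - <<'E'
from h import *
b=shot('side','s5.png')['image'][150:280,200:330];a=shot('top','t5.png')['image'][140:240,165:345]
print(env.observe()['wrist_force'])
o=np.hstack([cv2.resize(a,(400,390),interpolation=2)*0,cv2.resize(b,(390,390),interpolation=2)])
o[:222,:400]=cv2.resize(a,(400,222),interpolation=2)
cv2.imwrite('pics/c5.png',o[:,:,::-1])
E
```

```text
[-0.30903205  0.03188272  0.06872179]
```

View pics/c5.png

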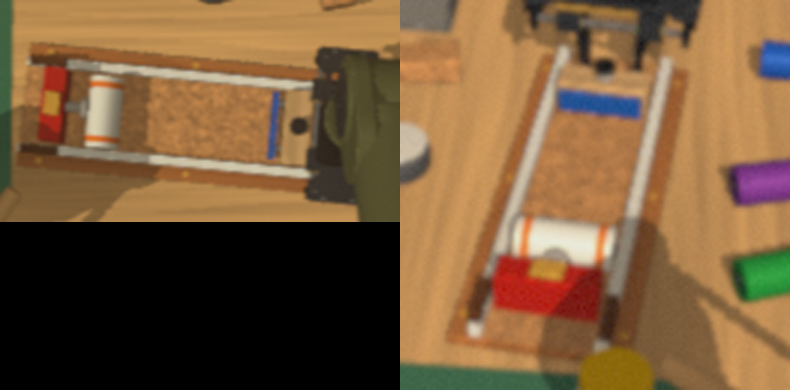

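The mandrel rests square at the screw (side crop 560,240), and the fingers are behind the fence, whose knob is at (605,68). I'll slide the fence up.

Call:
{"api": "servo_tool", "payload": {"commands": [[0.05,0.0004,0.004,0,0],[0.05,0.0004,0.004,0,0],[0.05,0.0003,0.003,0,0],[0.05,0.0002,0.002,0,0],[0.05,0.0002,0.002,0,0],[0.05,0.0002,0.002,0,0],[0.05,0.0002,0.002,0,0],[0.05,0.0003,0.003,0,0],[0.05,0.0004,0.004,0,0],[0.05,0.0005,0.005,0,0],[0.05,0.0005,0.005,0,0],[0.05,0.0005,0.005,0,0],[0.05,0.0005,0.005,0,0],[0.05,0.0005,0.005,0,0],[0.05,0.0005,0.005,0,0],[0.05,0.0005,0.005,0,0],[0.05,0.0005,0.005,0,0],[0.05,0.0005,0.005,0,0],[0.05,0.0005,0.005,0,0],[0.05,0.0005,0.005,0,0]]}}

```text
clock: 15.15
tool_pos: [561.5, -66.9, 205.9]
ee_rot: [[0.108, 0.994, -0.0], [0.994, -0.108, -0.006], [-0.006, 0.0, -1.0]]
wrist_force: [0.4, -8.3, 0.3]
finger_gap: 50.0
finger_force: 4.6
```

Call:
{"api": "servo_tool", "payload": {"commands": [[0.05,0.0005,0.005,0,0],[0.05,0.0005,0.005,0,0],[0.05,0.0005,0.005,0,0],[0.05,0.0005,0.005,0,0],[0.05,0.0005,0.005,0,0],[0.05,0.0005,0.005,0,0],[0.05,0.0005,0.005,0,0],[0.05,0.0005,0.005,0,0],[0.05,0.0005,0.005,0,0],[0.05,0.0005,0.005,0,0],[0.05,0.0005,0.005,0,0],[0.05,0.0005,0.005,0,0],[0.05,0.0005,0.005,0,0],[0.05,0.0005,0.005,0,0],[0.05,0.0005,0.005,0,0],[0.05,0.0005,0.005,0,0],[0.05,0.0005,0.005,0,0],[0.05,0.0005,0.005,0,0],[0.05,0.0005,0.005,0,0],[0.05,0.0005,0.005,0,0]]}}

```text
clock: 17.15
tool_pos: [572.0, 33.0, 205.8]
ee_rot: [[0.108, 0.994, -0.0], [0.994, -0.108, -0.006], [-0.006, 0.0, -1.0]]
wrist_force: [0.7, -8.8, 1.6]
finger_gap: 49.9
finger_force: 4.6
```

Call:
{"api": "servo_tool", "payload": {"commands": [[0.05,0.0004,0.004,0,0],[0.05,0.0004,0.004,0,0],[0.05,0.0004,0.004,0,0],[0.05,0.0003,0.003,0,0],[0.05,0.0003,0.003,0,0],[0.05,0.0003,0.003,0,0],[0.05,0.0002,0.002,0,0],[0.05,0.0002,0.002,0,0],[0.05,0.0002,0.002,0,0],[0.05,0.0002,0.002,0,0],[0.05,0.0001,0.001,0,0],[0.05,0.0001,0.001,0,0],[0.05,0.0001,0.001,0,0],[0.05,0.0001,0.001,0,0]]}}

```text
clock: 18.55
tool_pos: [575.5, 65.9, 205.8]
ee_rot: [[0.108, 0.994, -0.0], [0.994, -0.108, -0.006], [-0.006, 0.0, -1.0]]
wrist_force: [-0.5, -8.1, 1.7]
finger_gap: 49.8
finger_force: 4.5
```

```bash
cat > m.py <<'E'
from h import *
F=[];
for i in range(3): c=cams.read_camera('side'); o=env.observe(); F.append(o['wrist_force'])
d=o['tool_pos']-[573,39.8,0]; print(o['clock'],np.mean(F,0).round(2),'jigy',(d[0]*.1056+d[1]*.9944).round(2),'tipjy',((d[0]+182*o['ee_rot'][0,2])*.1056+(d[1]+182*o['ee_rot'][1,2])*.9944).round(2), o['tool_pos'].round(1))
E
python3 - <<'E'
from m import *
c=shot('side','s6.png');b=c['image'][180:280,210:310]
cv2.imwrite('pics/c6.png',cv2.resize(b,(560,560),interpolation=2)[:,:,::-1])
E
```

```text
18.7 [ 0.08 -8.65  2.01] jigy 26.43 tipjy 25.33 [575.5  66.1 205.8]
```

View pics/c6.png

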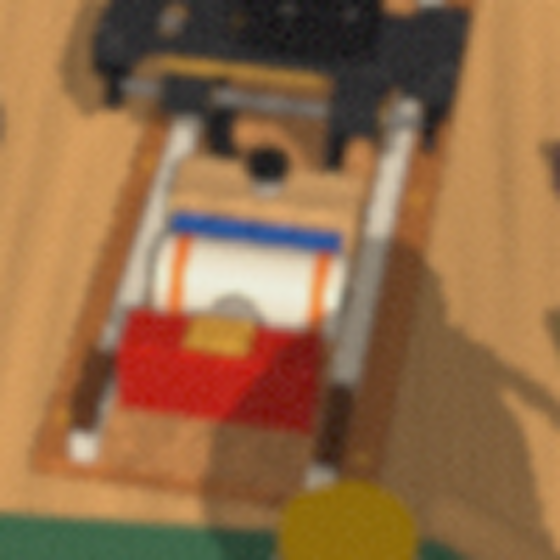

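The fence nose (crop 255,232) is just behind the mandrel (245,275). Now small steps, watching the force against the 8.6 N sliding baseline.

Call:
{"api": "servo_tool", "payload": {"commands": [[0.05,0.0001,0.001,0,0],[0.05,0.0001,0.001,0,0],[0.05,0.0001,0.001,0,0],[0.05,0.0001,0.001,0,0]]}}

```text
clock: 19.15
tool_pos: [575.9, 69.9, 205.8]
ee_rot: [[0.108, 0.994, -0.0], [0.994, -0.108, -0.006], [-0.006, 0.0, -1.0]]
wrist_force: [0.1, -9.8, 2.3]
finger_gap: 49.6
finger_force: 4.5
```

```bash
python3 m.py
```

```text
19.3 [ 0.77 -8.59  2.19] jigy 30.45 tipjy 29.35 [575.9  70.1 205.8]
```

Call:
{"api": "servo_tool", "payload": {"commands": [[0.05,0.0001,0.001,0,0]]}}

```text
clock: 19.4
tool_pos: [576.0, 70.8, 205.8]
ee_rot: [[0.108, 0.994, -0.0], [0.994, -0.108, -0.007], [-0.007, 0.0, -1.0]]
wrist_force: [-0.2, -9.4, 2.2]
finger_gap: 49.6
finger_force: 4.5
```

```bash
python3 m.py
```

```text
19.55 [-0.14 -8.98  2.43] jigy 31.41 tipjy 30.29 [576.   71.1 205.8]
```

Call:
{"api": "servo_tool", "payload": {"commands": [[0.05,0.0001,0.001,0,0]]}}

```text
clock: 19.65
tool_pos: [576.1, 71.8, 205.8]
ee_rot: [[0.108, 0.994, -0.0], [0.994, -0.108, -0.007], [-0.007, 0.0, -1.0]]
wrist_force: [-0.6, -8.3, 2.8]
finger_gap: 49.8
finger_force: 4.5
```

```bash
python3 m.py
```

```text
19.8 [ 0.63 -8.95  2.06] jigy 32.41 tipjy 31.28 [576.1  72.1 205.8]
```

Call:
{"api": "servo_tool", "payload": {"commands": [[0.05,0.0001,0.001,0,0]]}}

```text
clock: 19.9
tool_pos: [576.2, 72.8, 205.8]
ee_rot: [[0.108, 0.994, -0.0], [0.994, -0.108, -0.006], [-0.006, 0.0, -1.0]]
wrist_force: [-0.1, -8.8, 2.5]
finger_gap: 50.3
finger_force: 4.5
```

```bash
python3 m.py
```

```text
20.05 [-0.16 -8.94  2.19] jigy 33.4 tipjy 32.28 [576.2  73.1 205.8]
```

Call:
{"api": "servo_tool", "payload": {"commands": [[0.05,0.0001,0.0007,0,0]]}}

```text
clock: 20.15
tool_pos: [576.3, 73.5, 205.8]
ee_rot: [[0.108, 0.994, -0.0], [0.994, -0.108, -0.007], [-0.007, 0.0, -1.0]]
wrist_force: [-0.3, -10.2, 1.7]
finger_gap: 49.9
finger_force: 4.8
```

```bash
python3 m.py
```

```text
20.3 [ 0.55 -9.19  2.72] jigy 33.89 tipjy 32.7 [576.3  73.5 205.8]
```

Contact is beginning: pad force has gone from 4.5 to 4.8, at the predicted spot.

Call:
{"api": "servo_tool", "payload": {"commands": [[0.05,0.0001,0.0007,0,0]]}}

```text
clock: 20.4
tool_pos: [576.4, 74.0, 205.8]
ee_rot: [[0.108, 0.994, -0.001], [0.994, -0.108, -0.007], [-0.007, 0.0, -1.0]]
wrist_force: [-0.7, -10.6, 3.2]
finger_gap: 50.0
finger_force: 5.1
```

```bash
python3 m.py; python3 -c "from h import *;print(env.observe()['finger_force'])"
```

```text
20.55 [ -0.08 -10.33   2.96] jigy 34.36 tipjy 33.08 [576.4  74.  205.8]
4.860033905133605
```

Call:
{"api": "servo_tool", "payload": {"commands": [[0.05,0.0001,0.0007,0,0]]}}

```text
clock: 20.65
tool_pos: [576.4, 74.4, 205.8]
ee_rot: [[0.108, 0.994, -0.001], [0.994, -0.108, -0.007], [-0.008, 0.0, -1.0]]
wrist_force: [0.5, -10.3, 3.0]
finger_gap: 50.1
finger_force: 5.3
```

```bash
python3 m.py; python3 -c "from h import *;print(env.observe()['finger_force'])"
```

```text
20.8 [-0.63 -9.53  3.32] jigy 34.87 tipjy 33.53 [576.4  74.5 205.8]
5.095895100384951
```

Call:
{"api": "servo_tool", "payload": {"commands": [[0.05,0.0001,0.0007,0,0],[0.05,0.0001,0.0005,0,0]]}}

```text
clock: 21.0
tool_pos: [576.6, 75.2, 205.8]
ee_rot: [[0.108, 0.994, -0.001], [0.994, -0.108, -0.008], [-0.008, -0.0, -1.0]]
wrist_force: [0.5, -11.9, 5.0]
finger_gap: 49.8
finger_force: 5.9
```

```bash
python3 m.py; python3 -c "from h import *;print(env.observe()['finger_force'])"
```

```text
21.15 [ -0.8  -11.66   4.09] jigy 35.6 tipjy 34.08 [576.6  75.2 205.8]
5.641079396009445
```

Call:
{"api": "servo_tool", "payload": {"commands": [[0.05,0.0001,0.0006,0,0],[0.05,0,0,0,0]]}}

```text
clock: 21.35
tool_pos: [576.6, 75.6, 205.8]
ee_rot: [[0.108, 0.994, -0.001], [0.994, -0.108, -0.009], [-0.009, -0.0, -1.0]]
wrist_force: [-1.5, -11.9, 4.3]
finger_gap: 49.8
finger_force: 5.9
```

```bash
python3 m.py; python3 -c "from h import *;print(env.observe()['finger_force'])"
```

```text
21.5 [ -1.07 -11.96   4.06] jigy 36.0 tipjy 34.41 [576.6  75.6 205.8]
5.908337803557515
```

Call:
{"api": "servo_tool", "payload": {"commands": [[0.05,-0.0001,-0.001,0,0],[0.05,-0.0002,-0.002,0,0],[0.05,-0.0005,-0.005,0,0],[0.05,-0.001,-0.01,0,0],[0.05,-0.001,-0.01,0,0],[0.05,0,0,0.03,0],[0.05,0,0,0.04,0],[0.05,0,0,0.04,0],[0.05,-0.0032,-0.03,0,0],[0.05,-0.0032,-0.03,0,0],[0.05,-0.0032,-0.03,0,0],[0.05,-0.0032,-0.03,0,0],[0.05,-0.0032,-0.03,0,0],[0.05,0,0,0,0],[0.05,0,0,0,0]]}}

```text
clock: 23.0
tool_pos: [557.2, -98.1, 315.6]
ee_rot: [[0.107, 0.994, -0.0], [0.994, -0.107, 0.0], [0.0, -0.0, -1.0]]
wrist_force: [0.6, 0.1, 0.0]
finger_gap: 49.9
finger_force: 0.0
```

```bash
python3 - <<'E'
from h import *
a=shot('top','t7.png')['image'][150:235,170:335]; b=cv2.imread('pics/top1.png')[150:235,170:335,::-1]
o=np.vstack([cv2.resize(x,(560,288),interpolation=2) for x in(a,b)])
cv2.imwrite('pics/c7.png',o[:,:,::-1])
E
```

```text
(no output)
```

View pics/c7.png

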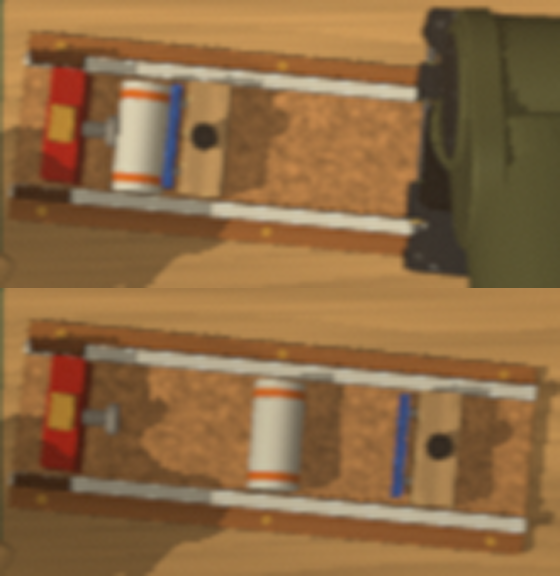

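The mandrel (140,135) is nipped square between the blue nose (173,137) and the screw (105,130). The stop is at (62,125), the same place as in the first picture (62,413−288). The robot is clear, so I'm handing the job in.

```bash
python3 -c "from workcell import env;print(env.job_done())"
```

```text
the job is handed in; nothing more can be done
None
```

I handed the job in at about 23 s of the 70 s; the hand-in call returned no verdict. The mandrel bore on the screw at about 2.7 N with the fence still parked. It is now nipped square by the fence nose at an estimated 3 N, the stop shows no visible shift, and the robot is clear.

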